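# Scan the slide fixture and reset its lock plunger one hole along

### The arm

A 6-joint arm with a two-finger parallel gripper is mounted at the origin on the work surface. World frame = base frame: x ahead of the robot, y to its left, z up, the work surface at z = 0. Lengths are in m, angles in rad, forces in N, time in s.
With the tool pointing down it reaches from about 0.325 to 0.775 m from the base axis. Payload 9.3 kg.
Tool frame: the origin (TCP) lies between the finger pads; the fingertips stand 8 mm ahead of it and the grasp point (between the pads) lies 11 mm behind it; z points along the fingers, y is the line along which they close (so a half turn about z gives the same grasp; the last joint's range is limited). The gripper opens to 85 mm and grips with 20 to 120 N. Pads are 22 mm wide; open, the fingers measure 114 mm over their backs; the gripper's body (76 mm by 85 mm) begins 54 mm behind the grasp point. The pads swing forward as they close: fully open they stand 13 mm farther back than shut.
Start: joints at [1.176, 0.259, 0.021, 1.334, 0, 1.418], TCP at [0.132, 0.534, 0.239] pointing down, gripper open.
Joint ranges: [-3.04, 3.04], [-0.91, 1.82], [-1.04, 1.36], [-1.92, 1.95], [-1.52, 1.45], [-3.14, 3.14]. Speed limits (rad/s): [2.22, 2.22, 2.79, 3.14, 3.14, 3.14].

### API

Orientations are given as a rotation vector (axis times angle).
In Python, from plant import telemetry, cams, r gives the robot as it stands.
- The arm moves only by the tool drive_tool, never from a script. Its argument "moves" is a list of rows, each a list of 5 numbers: the shift along the tool's x, y, z in units of 60 mm (1.0 is 60 mm), then the turn about the tool's z in units of 6 degrees (1.0 is 6 degrees), then the gripper's target within -1 to 1 (fully open at 1, half-way at 0, shut at -1). In form: [[x, y, z, yaw, hand], ...]. A call has exactly 8 rows; each row shifts and turns the commanded pose from where the row before left it, along the tool's axes as they then stand; what a row does not reach is not made up. A row lasts 1/8 s, in which the tool goes at most 62.5 mm and 10.7 degrees, less where a joint would pass 70% of its speed; a pose out of reach is approached as far as the arm can. A call is refused whole if a number of a shift passes 1 or a number of a turn 1, either way. A call with a gripper value outside its range is refused whole. The fingers move at their own pace and stop on an object; "squeeze" is the grip in N (left out, the last holds). Time passes only in rows, so rows that do not move let the fingers close, or fill a call up. It gives the time, the measured TCP pose, the force, the opening and the grip force at its end, in the units of the state.
- telemetry.observe(): the state, without advancing time (a new reading comes with each control period).
- cams.read_camera(name): name is "side" or "top"; returns (picture, depth): 384x512x3 uint8, red, green, blue; 384x512 float32, m along the optical axis (not along the pixel's ray), 0 where there is no reading.
- cams.camera_model(name): a dict with "fx", "fy", "cx", "cy" (pixels), "dist_coeffs" ([k1, k2, p1, p2, k3] as OpenCV has them; the pictures are not rectified), "xyz" and "orientation" of the camera in the world. Camera axes: x right, y up, looking along -z (the intrinsics and any distortion apply to the point x, -y, -z); pixel columns grow to the right and rows downward; lengths in m; the calibration is good to about 2 mm. A picture is of the moment at which its call begins. camera_model takes no time and is no camera call.
- r.hand_in(): hands the job in; it is judged then, once.
Trained networks look in the newest picture that a camera, given by its name, has taken for a name from the list of things; names that differ only in an ending like _2 or _b are one class to them, and where a whole thing is asked for, a point or a joint stands for the part that bears it (a point fixed in the world has none). Each returns a list of dicts, best first, with "confidence" (0 to 1); they miss things now and then, are a little off and sometimes report something else, mostly with a low value. They report only what shows in the picture. A call takes as long as a camera call. They do not tell look-alikes from the thing itself.
- cams.search_frame(camera, target): "extent" ([left, top, width, height] in pixels, round what is visible of it).
- cams.place_of(camera, target): "position" ([column, row] in pixels: a listed point, or the origin of a listed thing).
The state is a dict: "clock": time; "joint_positions": joint angles; "joint_velocities": joint speeds; "effort": joint torques, N m; "ee_pos": TCP position; "ee_rot": TCP orientation; "force": force on the tool from outside, world axes, zero at the start; "ft_torque": the same for the moment, N m; "finger_gap": opening from 0.0 (shut) to 1.0 (fully open); "finger_force": force on a finger pad.
Only numpy, scipy, OpenCV 4.12 (cv2) and the standard library are available. Lean on these libraries where they do the work, as an engineer would, in place of code of your own. Each camera call takes 0.05 s, during which the arm holds its last target. There are 200 camera calls.

### The job

Open the lamp fixture by one size: pick up the hand scanner, hold it upright and steady for two seconds with its window 5 to 10 cm above the middle of the barcode label on the fixture's end block, then stand it back upright in its dock and let it go. Next pull up the black lock knob, slide the section one hole towards the label, let the pin go fully home in that hole, and finish while still gripping the knob with the pin home. Leave the other things on the bench where they are.

Things in the scene. Friction and masses are not known exactly. Their poses are not given: they have to be found in the camera images.
- scanner_mid (a point): Middle of the grip of the loose grey hand scanner (0.16 kg), which stands upright in its dock: a head 54 x 46 x 36 mm high at the bottom, above it a straight grip 36 (its x) x 28 (its y) mm, reaching to 124 mm above the underside. This point is on its axis, 95 mm above the underside. z points up along the grip; the scanner reads straight down, along -z.
- scanner_window (a point): Centre of the scanner's dark window, on its flat underside (95 mm below scanner_mid), same axes. It reads along -z, with the label 40 to 120 mm away and within 15 mm of the beam's axis.
- dock_in (a point): Centre of the inner floor (4 to 5 mm above the bench) of the fixed black open-topped dock tray, outside 82 (x) x 78 (y) mm, walls 4 mm thick, rim 20 mm above the bench, inside 74 x 70 mm. The scanner stands in it and goes back to it, at the yaw of the tray or turned by half a turn; it fits with about 10 mm to spare all round.
- fixture: The fixed lamp fixture: a dark steel base plate 100 (x) x 350 (y) x 10 mm with an aluminium rail along y, 40 mm wide, top 50 mm above the bench, with a row of square holes 30 mm apart on its middle line. Origin on the bench under the plate's centre. At its +y end the end block with the label, at its -y end a fixed white V jaw, 82 mm high.
- label (a point): Centre of the white barcode label (44 x 30 mm) facing up on the aluminium end block (60 x 50 mm, top 52 mm above the bench). Its y runs along the rail and is the way in which the section slides to the next hole; the knob lies 150 mm from it along -y at the start.
- knob (a point): Centre of the round black lock knob, 28 mm across, 24 mm high; 95 mm above the bench while the pin is home. It stands on the sliding grey section (62 x 44 mm, top 60 mm; white V jaw away from the label, top 74 mm) over a steel neck 20 mm across that reaches to 78 mm: free on all sides down to 76 mm. Axes as the label's. It moves with plunger and section.
- plunger (a joint): Lift of the knob and its pin (m): 0 pin fully home, 0.014 the upper stop. The pin goes 10 mm deep, so it is clear of the holes above 0.010. A spring pushes it down: 6 N at home, 9.5 N at the stop.
- section (a joint): Travel of the sliding section (m): about 0 in the hole of the start, growing towards the label; the next hole is at 0.030, further ones at 0.060 and -0.030. Pin locked, it has 1.5 mm of play either way. Unlocked it drags with about 2 N and stays where it is left. The round-ended pin finds a hole within about 3 mm when let down.
- dish: Bystander: white dish of screws, 90 mm across, 20 mm high; origin under its centre. It stands on the other side of the bench from the dock.
- lamp_a: Bystander: downlight with white foot (94 mm across) and black finned heat sink, 92 mm high; origin under its centre.
- lamp_b: Bystander: a second such downlight.
- glue: Bystander: red glue bottle, 52 mm across, 138 mm high; origin under its centre.
- trim_a: Bystander: white trim ring, 92 mm across, 18 mm high; origin under its centre.
- trim_b: Bystander: a second such ring.
- driver: Bystander: screwdriver 200 mm long lying on the bench.
Mind the look-alikes: they are no part of the job. What is meant by the part that bears dock_in is not green, pink or yellow, and is the larger of those in its own colour.

How it is judged:
By the outcome, as a careful person would: the job done as asked, in the order asked, and still so for the second after the job is handed in, while the arm keeps its last pose, push and grip.
It also fails if it takes over 58 s, if anything falls off the work surface, if the arm or the gripper's body presses on something with over 40 N, if the wrist force passes 120 N, or if a joint passes its speed limit or range.

## Working session

There is one attempt and no reset: what is moved stays moved. The work goes in short steps, Python scripts to look and compute and a tool call to move; the robot and the scene stay as the last step left them, time stands still between calls to the robot, and variables do not carry over. Pictures are saved under pics/ and viewed, at most 10 in all, crops included, and the job is handed in when it is done.

Besides the shell and the picture viewer there is one more tool, called after "Request:" by a JSON object that holds its "fn" and its "kwargs". drive_tool: Moves the arm, as the interface text tells. Its arguments: {"type":"object","properties":{"moves":{"type":"array"},"squeeze":{"type":"number"}},"required":["moves"]}

```bash
mkdir -p pics; ls; cat > h.py <<'E'
import numpy as np, cv2
from scipy.spatial.transform import Rotation as R
from plant import telemetry, cams, r
def model(n):
    m=cams.camera_model(n)
    K=np.array([[m['fx'],0,m['cx']],[0,m['fy'],m['cy']],[0,0,1.]])
    o=np.array(m['orientation'],float)
    Rm=R.from_rotvec(o).as_matrix() if o.shape==(3,) else (R.from_quat(o).as_matrix() if o.shape==(4,) else o)
    return K,np.array(m['dist_coeffs'],float),np.array(m['xyz'],float),Rm
def rays(n,px):
    K,d,c,Rm=model(n)
    u=cv2.undistortPoints(np.array(px,float).reshape(-1,1,2),K,d).reshape(-1,2)
    return c,np.c_[u[:,0],-u[:,1],-np.ones(len(u))]@Rm.T
def at_z(n,px,z):
    c,v=rays(n,px); return c+v*((z-c[2])/v[:,2])[:,None]
def at_depth(n,px,dep):
    c,v=rays(n,px); return c+v*np.array(dep).reshape(-1,1)
def proj(n,P):
    K,d,c,Rm=model(n)
    q=(np.atleast_2d(P)-c)@Rm*np.array([1,-1,-1])
    return cv2.projectPoints(q.reshape(-1,1,3),np.zeros(3),np.zeros(3),K,d)[0].reshape(-1,2)
def cloud(n,dep):
    h,w=dep.shape; uu,vv=np.meshgrid(np.arange(w),np.arange(h))
    return at_depth(n,np.c_[uu.ravel(),vv.ravel()],dep.ravel()).reshape(h,w,3)
E
python3 - <<'E'
from h import *
s=telemetry.observe(); print(s)
for n in('top','side'):
    print(cams.camera_model(n))
    im,d=cams.read_camera(n); np.savez(f'{n}0.npz',im=im,d=d)
    cv2.imwrite(f'pics/{n}0.png',cv2.resize(im[:,:,::-1],(800,600),interpolation=cv2.INTER_CUBIC))
    for t in('scanner_mid','dock_in','label','knob','fixture'):
        print(n,t,[(np.round(x['position'],1).tolist(),round(x['confidence'],2)) for x in cams.place_of(n,t)])
E
```

```text
pics
{'clock': 0.0, 'joint_positions': array([1.17640062e+00, 2.59197139e-01, 2.07630557e-02, 1.33372845e+00,
       2.00842442e-05, 1.41822676e+00]), 'joint_velocities': array([ 1.12844771e-03, -4.40634611e-05, -1.19183351e-03,  7.85504039e-04,
        1.11514084e-03,  5.17240370e-04]), 'effort': array([-4.18178694e-03, -5.55637407e+01,  3.44536257e+01,  1.34747807e-02,
       -3.17858576e-04, -3.11960343e-05]), 'ee_pos': array([0.13158608, 0.53374013, 0.238664  ]), 'ee_rot': array([-3.78887802e-01, -3.11826945e+00,  2.05750229e-03]), 'force': array([ 0.38723355, -0.33179072, -0.18448069]), 'ft_torque': array([-0.00915009,  0.07654865, -0.00109167]), 'finger_force': 0.0, 'finger_gap': 1.0022350827311013}
{'fx': 388.95507266941917, 'fy': 388.95507266941917, 'cx': 257.0925176277305, 'cy': 191.78454540430965, 'dist_coeffs': array([-0.03873996,  0.        ,  0.        ,  0.        ,  0.        ]), 'xyz': array([0.28234059, 0.05265629, 1.17757496]), 'orientation': array([ 0.15807594, -0.17093447, -1.60773082])}
top scanner_mid [([147.7, 238.4], 0.77)]
top dock_in [([153.8, 301.7], 0.8), ([207.4, 271.7], 0.74), ([113.2, 160.5], 0.73), ([201.9, 232.0], 0.62), ([162.4, 145.5], 0.62), ([159.7, 247.8], 0.58)]
top label []
top knob [([287.2, 195.2], 0.38)]
top fixture [([282.1, 199.8], 0.64), ([392.5, 147.1], 0.18)]
{'fx': 352.08247576756315, 'fy': 352.08247576756315, 'cx': 254.25046280755333, 'cy': 191.35800882404172, 'dist_coeffs': array([-0.08053301,  0.        ,  0.        ,  0.        ,  0.        ]), 'xyz': array([ 0.13057555, -0.76800234,  0.63590733]), 'orientation': array([ 1.0038486 , -0.21315734, -0.40674955])}
side scanner_mid [([191.7, 154.9], 0.85)]
side dock_in [([140.3, 191.0], 0.93), ([189.3, 177.1], 0.71), ([244.4, 151.4], 0.61), ([177.6, 210.5], 0.59), ([211.9, 195.7], 0.47)]
side label [([253.1, 189.7], 0.66)]
side knob [([264.4, 204.7], 0.65)]
side fixture [([265.6, 229.7], 0.69)]
```

View pics/top0.png

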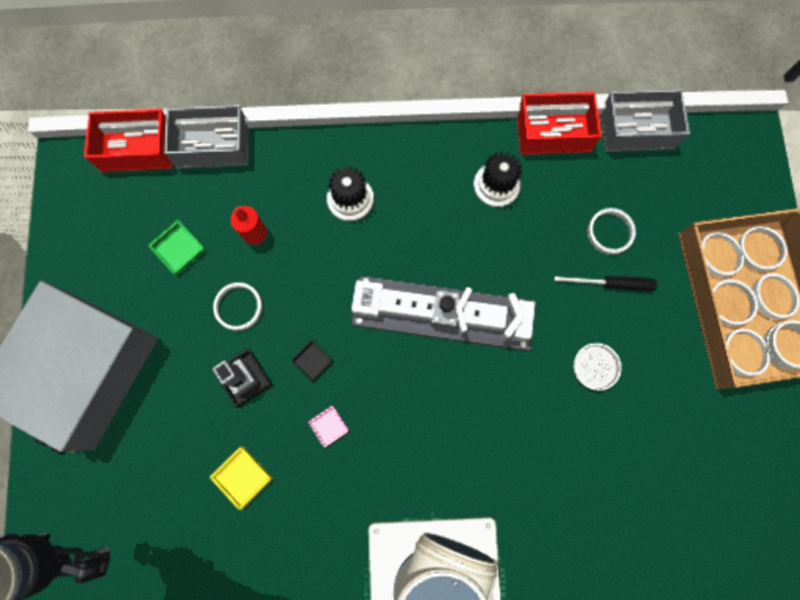

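View pics/side0.png

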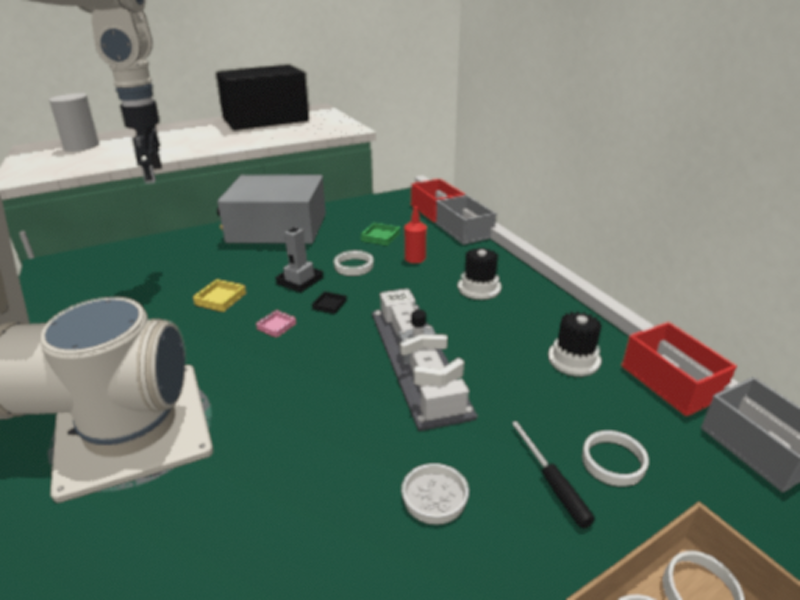

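Top view (800x600): the scanner stands in a black tray at (243,376). The lamp fixture runs from its label at (370,297) to the fixed jaw at (520,320), with the knob at (447,303).
Dock candidates are the black tray under the scanner (243,376), a smaller black tray (313,361), green (176,247), pink (328,426) and yellow (240,478). The black one at (243,376) fits: it isn't green, pink or yellow, and it is the larger of the two black ones. I'll confirm that in a crop and measure.

```bash
python3 - <<'E'
from h import *
D=np.load('top0.npz'); im,d=D['im'],D['d']
S=np.load('side0.npz')
a=cv2.resize(im[205:280,125:225,::-1],(700,525),interpolation=cv2.INTER_CUBIC)
cv2.imwrite('pics/dockcrop.png',a)
a=cv2.resize(im[165:235,220:350,::-1],(800,431),interpolation=cv2.INTER_CUBIC)
cv2.imwrite('pics/fixcrop.png',a)
C=cloud('top',d); np.save('ctop.npy',C); Cs=cloud('side',S['d']); np.save('cside.npy',Cs)
for n,t,p in(('knob',0,(287,195)),):print(n,C[p[1],p[0]])
for nm,px,z in(('knob',(287.2,195.2),.095),('scmid',(147.7,238.4),.1),('dock',(159.7,247.8),.0045),('fix',(282.1,199.8),0)):
  print(nm,at_z('top',[px],z).round(4))
for nm,px,z in(('knob',(264.4,204.7),.095),('label',(253.1,189.7),.052),('scmid',(191.7,154.9),.1),('dock',(189.3,177.1),.0045),('fix',(265.6,229.7),0)):
  print('side',nm,at_z('side',[px],z).round(4))
hull=cv2.cvtColor(im,cv2.COLOR_RGB2HSV)
V=im.max(2)
# regions
def info(name,roi,m):
    x0,x1,y0,y1=roi; M=np.zeros(m.shape,bool); M[y0:y1,x0:x1]=True; M&=m
    P=C[M]; rect=cv2.minAreaRect(P[:,:2].astype(np.float32)*1000)
    print(name,M.sum(),'z',np.percentile(P[:,2],[5,50,95]).round(4),'rect mm',rect,'ctr',P.mean(0).round(4))
info('knob',(270,300,180,210),(C[...,2]>.085))
info('gripTop',(130,175,220,265),(C[...,2]>.11))
info('head',(130,175,220,265),(C[...,2]>.03)&(C[...,2]<.06))
info('dockrim',(130,178,220,262),(C[...,2]>.012)&(C[...,2]<.028))
info('plate+',(215,350,165,235),(C[...,2]>.006))
info('rail',(215,350,165,235),(C[...,2]>.04)&(C[...,2]<.056))
info('endblk',(220,243,165,215),(C[...,2]>.045)&(C[...,2]<.058))
info('box',(0,110,170,300),(C[...,2]>.05))
E
```

```text
knob [ 0.4957064  -0.04472844  0.10605172]
knob [[ 0.4973 -0.0463  0.095 ]]
scmid [[0.391  0.3472 0.1   ]]
dock [[0.371  0.3369 0.0045]]
fix [[ 0.5024 -0.0384  0.    ]]
side knob [[ 0.4935 -0.0471  0.095 ]]
side label [[0.5284 0.1027 0.052 ]]
side scmid [[0.4015 0.3399 0.1   ]]
side dock [[0.3877 0.3586 0.0045]]
side fix [[ 0.5016 -0.0395  0.    ]]
knob 94 z [0.0963 0.1059 0.4849] rect mm ((396.2281494140625, -2.4001846313476562), (27.836807250976562, 252.26792907714844), 68.54419708251953) ctr [ 0.4886 -0.0382  0.1618]
gripTop 164 z [0.1171 0.1276 1.021 ] rect mm ((331.87890625, 215.80880737304688), (338.8876953125, 38.030025482177734), 66.70708465576172) ctr [0.3843 0.3352 0.1841]
head 149 z [0.034  0.0398 0.0555] rect mm ((390.5563659667969, 353.144287109375), (53.722389221191406, 46.6812744140625), 32.44762420654297) ctr [0.3878 0.342  0.0411]
dockrim 171 z [0.0137 0.0197 0.0243] rect mm ((390.57110595703125, 348.71142578125), (83.116943359375, 79.7159423828125), 32.99308395385742) ctr [0.3866 0.3386 0.0192]
plate+ 3656 z [0.0076 0.0474 0.0812] rect mm ((489.4241943359375, -21.9659423828125), (295.13787841796875, 376.1482849121094), 28.084970474243164) ctr [ 0.4949 -0.0389  0.0452]
rail 1231 z [0.0451 0.0506 0.0548] rect mm ((497.53094482421875, -37.43095397949219), (337.5695495605469, 75.86579895019531), 80.13507843017578) ctr [ 0.5067 -0.0087  0.0504]
endblk 317 z [0.0482 0.0522 0.056 ] rect mm ((529.8546142578125, 103.73300170898438), (48.53804016113281, 60.472110748291016), 81.05010986328125) ctr [0.5282 0.1048 0.0522]
box 6872 z [0.0743 0.1245 0.1281] rect mm ((307.8549499511719, 431.1037292480469), (710.4518432617188, 265.99237060546875), 65.61719512939453) ctr [0.4108 0.6346 0.1269]
```

View pics/dockcrop.png

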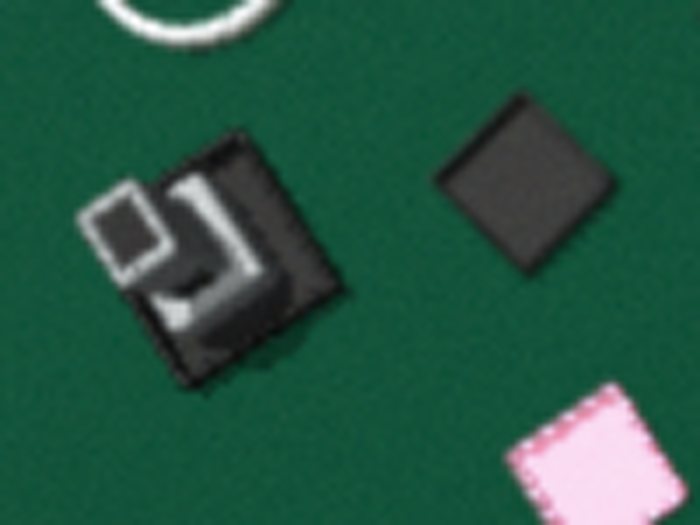

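View pics/fixcrop.png

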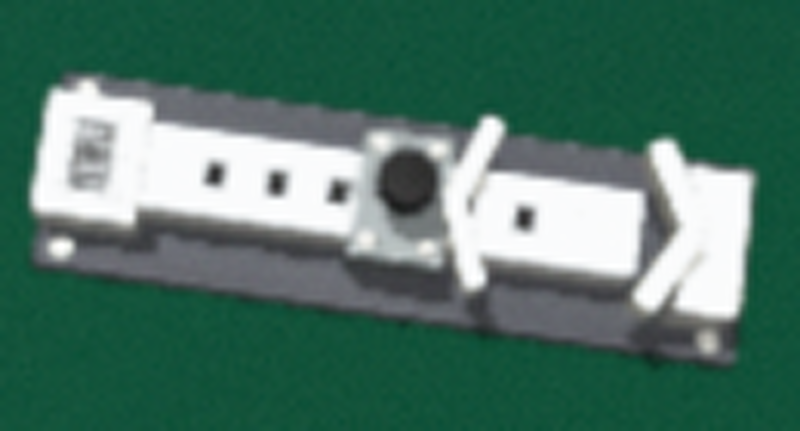

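Confirmed: the scanner stands in the larger black tray at crop (225,250), and the small black tray at crop (525,180) is empty. The fixture crop shows the label at (93,157), holes at (215,173), (277,183), (340,192) and (525,218), and the knob at (407,180).

```bash
python3 - <<'E'
from h import *
s=telemetry.observe(); print(R.from_rotvec(s['ee_rot']).as_matrix().round(3))
C=np.load('ctop.npy'); Cs=np.load('cside.npy')
q=np.array([(93,157),(215,173),(277,183),(340,192),(525,218)])/(800/130)-.5+.5/(800/130)+np.array([220,165])
P=at_z('top',q,.05); P[0]=at_z('top',q[:1],.052)[0]; print(P.round(4))
v=P[4]-P[1]; print('rail ang',np.degrees(np.arctan2(v[1],v[0]))-180, np.linalg.norm(v)/.15)
def info(name,C,roi,lo,hi):
    M=(abs(C[...,0]-roi[0])<roi[2])&(abs(C[...,1]-roi[1])<roi[2])&(C[...,2]>lo)&(C[...,2]<hi)
    Q=C[M]; print(name,M.sum(),cv2.minAreaRect(Q[:,:2].astype(np.float32)*1000),Q.mean(0).round(4))
for n,c in(('top',C),('side',Cs)):
    info(n+' knobtop',c,(.496,-.046,.04),.101,.112)
    info(n+' knob',c,(.496,-.046,.04),.085,.112)
    info(n+' griptop',c,(.39,.35,.05),.122,.135)
    info(n+' grip',c,(.39,.35,.05),.06,.115)
    info(n+' head',c,(.39,.35,.06),.034,.050)
    info(n+' rim',c,(.39,.35,.06),.014,.028)
    info(n+' label',c,(.529,.104,.06),.045,.058)
E
```

```text
[[-0.971  0.239 -0.   ]
 [ 0.239  0.971  0.   ]
 [ 0.     0.    -1.   ]]
[[ 0.5279  0.1042  0.052 ]
 [ 0.518   0.0459  0.05  ]
 [ 0.5118  0.0163  0.05  ]
 [ 0.5061 -0.0137  0.05  ]
 [ 0.4895 -0.1018  0.05  ]]
rail ang -280.8973176962917 1.002616502755337
top knobtop 77 ((500.5628356933594, -43.521095275878906), (25.37078285217285, 25.69988250732422), 84.95439147949219) [ 0.5009 -0.0436  0.1063]
top knob 89 ((500.577392578125, -43.250640869140625), (28.26761817932129, 25.861286163330078), 85.99202728271484) [ 0.5002 -0.0433  0.1048]
top griptop 139 ((390.26641845703125, 353.5806579589844), (35.32351303100586, 28.243953704833984), 33.31785583496094) [0.3905 0.3527 0.1276]
top grip 81 ((389.2755126953125, 343.1318664550781), (19.936859130859375, 41.303096771240234), 82.75157165527344) [0.3857 0.3423 0.0887]
top head 125 ((390.5556335449219, 353.1492919921875), (53.73794937133789, 46.66388702392578), 32.41107177734375) [0.3878 0.3426 0.0399]
top rim 161 ((390.5006408691406, 348.8199462890625), (83.116943359375, 79.45714569091797), 32.99308395385742) [0.3871 0.3386 0.0196]
top label 487 (
[... 397 characters left out ...]
 0.0999]
side griptop 47 ((393.96075439453125, 347.36126708984375), (36.59577560424805, 25.486236572265625), 33.474517822265625) [0.3917 0.3453 0.1269]
side grip 170 ((392.4795837402344, 339.955322265625), (26.99624252319336, 42.055965423583984), 86.28958892822266) [0.3904 0.3392 0.088 ]
side head 85 ((393.72650146484375, 347.610595703125), (56.75065612792969, 42.425132751464844), 32.609256744384766) [0.3899 0.3377 0.0401]
side rim 142 ((392.3099060058594, 343.3653869628906), (86.05936431884766, 80.04496002197266), 29.683176040649414) [0.3878 0.3288 0.0191]
side label 251 ((528.1885986328125, 83.7055435180664), (85.48380279541016, 59.48326110839844), 80.14630126953125) [0.5271 0.0852 0.0506]
```

```bash
cat > plan.py <<'E'
import sys; from h import *
def plan(x,y,z,yaw,n=8):
    s=telemetry.observe(); p=s['ee_pos']; M=R.from_rotvec(s['ee_rot']).as_matrix()
    y0=np.degrees(np.arctan2(M[1,1],M[0,1])); dy=(yaw-y0+180)%360-180
    D=np.array([x,y,z])-p
    print('clock',s['clock'],'pos',p.round(4),'yaw',y0.round(2),'tilt',np.degrees(np.arccos(-M[2,2])).round(2),'gap',s['finger_gap'].round(3),'F',s['force'].round(1),'D',D.round(4),'dyaw',dy.round(2),'j',s['joint_positions'].round(2))
    for i in range(n):
        a=np.radians(y0+dy*i/n); yy=np.array([np.cos(a),np.sin(a),0]); xx=np.array([-np.sin(a),np.cos(a),0])
        d=D/n/.06; print([round(float(v),3) for v in(d@xx,d@yy,-d[2],-dy/n/6)])
if __name__=='__main__': plan(*map(float,sys.argv[1:5]),*(map(int,sys.argv[5:6])))
E
python3 plan.py .391 .352 .175 123
```

```text
Traceback (most recent call last):
  File "plan.py", line 10, in <module>
    if __name__=='__main__': plan(*map(float,sys.argv[1:5]),*(map(int,sys.argv[5:6])))
                             ~~~~^^^^^^^^^^^^^^^^^^^^^^^^^^^^^^^^^^^^^^^^^^^^^^^^^^^^^
  File "plan.py", line 6, in plan
    print('clock',s['clock'],'pos',p.round(4),'yaw',y0.round(2),'tilt',np.degrees(np.arccos(-M[2,2])).round(2),'gap',s['finger_gap'].round(3),'F',s['force'].round(1),'D',D.round(4),'dyaw',dy.round(2),'j',s['joint_positions'].round(2))
                                                                                                                     ^^^^^^^^^^^^^^^^^^^^^
AttributeError: 'float' object has no attribute 'round'
```

```bash
sed -i "s/s\['finger_gap'\].round(3)/round(float(s['finger_gap']),3)/" plan.py; python3 plan.py .391 .352 .175 123
```

```text
clock 0.6 pos [0.1317 0.534  0.2393] yaw 76.15 tilt 0.0 gap 0.998 F [-0.7 -0.2  0.2] D [ 0.2593 -0.182  -0.0643] dyaw 46.85 j [1.18 0.26 0.02 1.33 0.   1.42]
[-0.615, -0.239, 0.134, -0.976]
[-0.588, -0.3, 0.134, -0.976]
[-0.554, -0.359, 0.134, -0.976]
[-0.515, -0.413, 0.134, -0.976]
[-0.47, -0.464, 0.134, -0.976]
[-0.42, -0.509, 0.134, -0.976]
[-0.366, -0.549, 0.134, -0.976]
[-0.308, -0.584, 0.134, -0.976]
```

Request:
{"fn": "drive_tool", "kwargs": {"moves": [[-0.61,-0.24,0.13,-0.98,1],[-0.59,-0.3,0.13,-0.98,1],[-0.55,-0.36,0.13,-0.98,1],[-0.52,-0.41,0.13,-0.98,1],[-0.47,-0.46,0.13,-0.98,1],[-0.42,-0.51,0.13,-0.98,1],[-0.37,-0.55,0.13,-0.98,1],[-0.31,-0.58,0.13,-0.98,1]]}}

```text
clock: 1.6
ee_pos: [0.3924, 0.3522, 0.1768]
ee_rot: [-0.902, 3.009, 0.0]
force: [-0.2, 1.0, -0.9]
finger_gap: 0.999
finger_force: 0.0
```

```bash
python3 plan.py .391 .352 .089 123 1; python3 - <<'E'
from h import *
a=[]
for n,x0,y0 in(('top',110,200),('side',150,100)):
    im,d=cams.read_camera(n); a.append(cv2.resize(im[y0:y0+90,x0:x0+90,::-1],(400,400),interpolation=cv2.INTER_CUBIC))
cv2.imwrite('pics/pre.png',np.hstack(a))
E
```

```text
clock 1.6 pos [0.3924 0.3522 0.1768] yaw 123.38 tilt 0.02 gap 0.999 F [-0.2  1.  -0.9] D [-0.0014 -0.0002 -0.0878] dyaw -0.38 j [ 0.57  0.25 -0.16  1.17  0.   -0.01]
[0.022, 0.011, 1.463, 0.063]
```

View pics/pre.png

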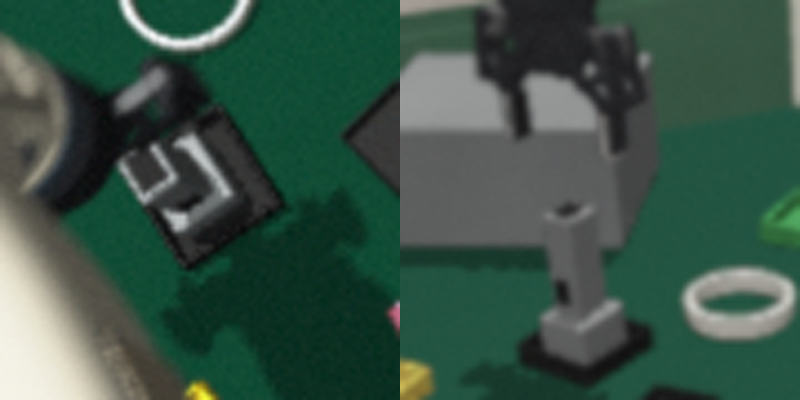

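The two fingers in the right panel, at (520,125) and (615,140), straddle the grip at (575,215). I'm descending and closing.

Request:
{"fn": "drive_tool", "kwargs": {"moves": [[0.02,0,0.3,0.06,1],[0,0,0.3,0,1],[0,0,0.3,0,1],[0,0,0.3,0,1],[0,0,0.26,0,1],[0,0,0,0,1],[0,0,0,0,-1],[0,0,0,0,-1]], "squeeze": 35}}

```text
clock: 2.7
ee_pos: [0.3906, 0.3527, 0.09]
ee_rot: [-0.887, 3.012, 0.001]
force: [0.2, 0.7, 0.5]
finger_gap: 0.602
finger_force: 0.0
```

Request:
{"fn": "drive_tool", "kwargs": {"moves": [[0,0,0,0,-1],[0,0,0,0,-1],[0,0,0,0,-1],[0,0,0,0,-1],[0,0,0,0,-1],[0,0,0,0,-1],[0,0,-0.05,0,-1],[0,0,-0.05,0,-1]]}}

```text
clock: 3.7
ee_pos: [0.3902, 0.3522, 0.0951]
ee_rot: [0.887, -3.013, 0.0]
force: [-0.2, 0.9, -1.0]
finger_gap: 0.321
finger_force: 40.8
```

```bash
python3 plan.py .391 .352 .089 123 1;python3 - <<'E'
from h import *
s=telemetry.observe(); print(s['finger_force'],s['ft_torque'])
E
```

```text
clock 3.7 pos [0.3902 0.3522 0.0951] yaw 122.82 tilt 0.05 gap 0.321 F [-0.2  0.9 -1. ] D [ 0.0008 -0.0002 -0.0061] dyaw 0.18 j [ 0.57  0.3  -0.3   0.97 -0.    0.  ]
[-0.009, -0.01, 0.102, -0.029]
40.76209366321564 [ 0.01095679 -0.01994308 -0.00262656]
```

Request:
{"fn": "drive_tool", "kwargs": {"moves": [[0,0,-0.25,0,-1],[0,0,-0.4,0,-1],[0,0,-0.4,0,-1],[0,0,-0.4,0,-1],[0,0,-0.4,0,-1],[0,0,-0.15,0,-1],[0,0,0,0,-1],[0,0,0,0,-1]]}}

```text
clock: 4.7
ee_pos: [0.3901, 0.3522, 0.2145]
ee_rot: [0.887, -3.012, 0.001]
force: [-0.0, 0.3, -0.7]
finger_gap: 0.323
finger_force: 40.9
```

```bash
python3 plan.py .528 .104 .212 123;python3 - <<'E'
from h import *
a=[]
for n,x0,y0 in(('top',110,180),('side',140,80)):
    im,d=cams.read_camera(n); a.append(cv2.resize(im[y0:y0+110,x0:x0+110,::-1],(400,400),interpolation=cv2.INTER_CUBIC))
cv2.imwrite('pics/lift.png',np.hstack(a))
E
```

```text
clock 4.7 pos [0.3901 0.3522 0.2145] yaw 122.83 tilt 0.08 gap 0.323 F [-0.   0.3 -0.7] D [ 0.1379 -0.2482 -0.0025] dyaw 0.17 j [ 0.57  0.23 -0.09  1.26  0.    0.  ]
[0.039, -0.59, 0.005, -0.004]
[0.039, -0.59, 0.005, -0.004]
[0.039, -0.59, 0.005, -0.004]
[0.039, -0.59, 0.005, -0.004]
[0.04, -0.59, 0.005, -0.004]
[0.04, -0.59, 0.005, -0.004]
[0.04, -0.59, 0.005, -0.004]
[0.04, -0.59, 0.005, -0.004]
```

View pics/lift.png

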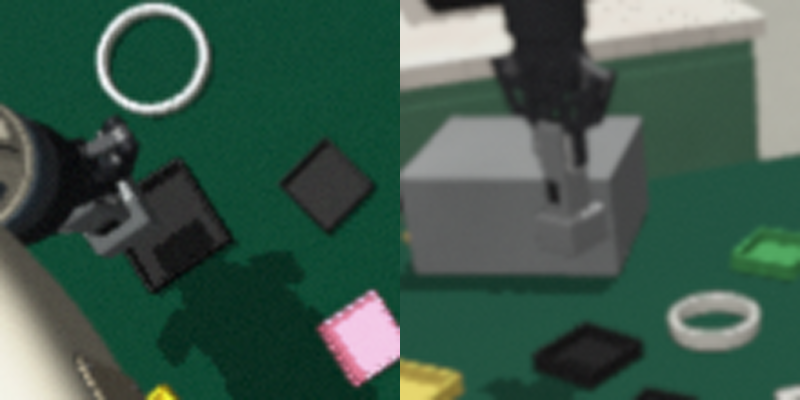

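The scanner hangs upright in the gripper, with its head at (570,230) in the right panel, and the dock stays empty. Moving it to the label.

Request:
{"fn": "drive_tool", "kwargs": {"moves": [[0.03,-0.35,0,0,-1],[0.03,-0.6,0,0,-1],[0.04,-0.7,0.01,0,-1],[0.05,-0.7,0.01,0,-1],[0.05,-0.7,0.01,0,-1],[0.05,-0.7,0.01,0,-1],[0.04,-0.6,0,0,-1],[0.03,-0.37,0,0,-1]]}}

```text
clock: 5.8
ee_pos: [0.5283, 0.1024, 0.2121]
ee_rot: [0.885, -3.013, -0.0]
force: [0.1, -0.1, -1.2]
finger_gap: 0.323
finger_force: 40.9
```

```bash
python3 plan.py .528 .104 .212 123 1;python3 - <<'E'
from h import *
a=[]
D=[]
for n,x0,y0 in(('top',200,150),('side',210,100)):
    im,d=cams.read_camera(n);D.append(d); a.append(cv2.resize(im[y0:y0+110,x0:x0+110,::-1],(400,400),interpolation=cv2.INTER_CUBIC))
cv2.imwrite('pics/scan.png',np.hstack(a))
C=cloud('top',D[0]);Cs=cloud('side',D[1])
def info(name,C,roi,lo,hi):
    M=(abs(C[...,0]-roi[0])<roi[2])&(abs(C[...,1]-roi[1])<roi[2])&(C[...,2]>lo)&(C[...,2]<hi)
    Q=C[M]; print(name,M.sum(),cv2.minAreaRect(Q[:,:2].astype(np.float32)*1000),Q.mean(0).round(4),Q[:,2].min())
info('dock rim',C,(.39,.35,.06),.012,.028)
info('dock all',C,(.39,.35,.06),.004,.028)
info('dock rim s',Cs,(.39,.35,.06),.012,.028)
info('headside',Cs,(.528,.1,.05),.1,.165)
info('headtop',C,(.528,.1,.05),.1,.175)
E
```

```text
clock 5.8 pos [0.5283 0.1024 0.2121] yaw 122.75 tilt 0.07 gap 0.323 F [ 0.1 -0.1 -1.2] D [-0.0003  0.0016 -0.0001] dyaw 0.25 j [ 0.04  0.25 -0.06  1.26 -0.   -0.54]
[-0.01, 0.025, 0.002, -0.042]
dock rim 170 ((390.4382019042969, 349.08099365234375), (83.21092224121094, 79.58684539794922), 31.813255310058594) [0.3917 0.352  0.0187] 0.012079127704560433
dock all 531 ((390.8609313964844, 355.7050476074219), (114.68818664550781, 107.22512817382812), 0.06356479227542877) [0.3905 0.3521 0.0101] 0.00401022109989202
dock rim s 135 ((391.51971435546875, 344.429931640625), (82.6264877319336, 81.2393798828125), 31.088199615478516) [0.3904 0.3446 0.0168] 0.012110293927247273
headside 262 ((530.0093383789062, 96.2476577758789), (54.68300247192383, 46.18867492675781), 32.35346603393555) [0.5241 0.0837 0.1486] 0.1268582921656709<stdin>:10: RuntimeWarning: Mean of empty slice.
  ret = um.true_divide(
Traceback (most recent call last):
ValueError: zero-size array to reduction operation minimum which has no identity
```

View pics/scan.png

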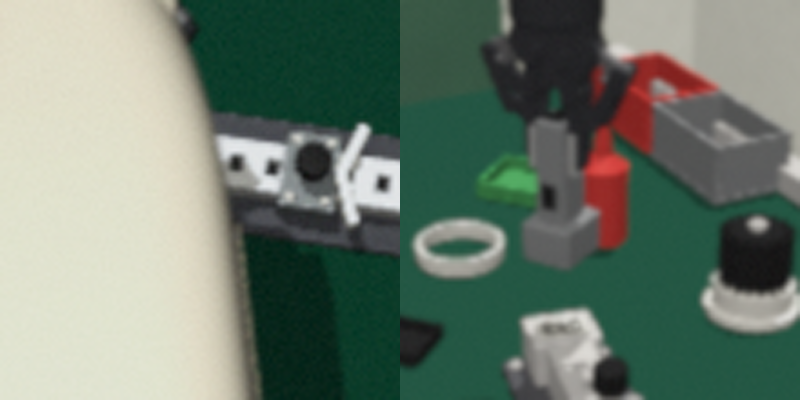

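The scanner is upright over the label (right panel: head (560,240), label (560,325)), with its window about 75 mm above it. A tiny shift, then I hold still.

Request:
{"fn": "drive_tool", "kwargs": {"moves": [[0,0.025,0,0,-1],[0,0,0,0,-1],[0,0,0,0,-1],[0,0,0,0,-1],[0,0,0,0,-1],[0,0,0,0,-1],[0,0,0,0,-1],[0,0,0,0,-1]]}}

```text
clock: 6.9
ee_pos: [0.527, 0.1052, 0.2128]
ee_rot: [0.888, -3.014, -0.0]
force: [-0.2, 0.3, -1.4]
finger_gap: 0.324
finger_force: 41.0
```

Request:
{"fn": "drive_tool", "kwargs": {"moves": [[0,0,0,0,-1],[0,0,0,0,-1],[0,0,0,0,-1],[0,0,0,0,-1],[0,0,0,0,-1],[0,0,0,0,-1],[0,0,0,0,-1],[0,0,0,0,-1]]}}

```text
clock: 7.9
ee_pos: [0.527, 0.1053, 0.2129]
ee_rot: [-0.888, 3.014, 0.0]
force: [0.0, -0.6, -1.3]
finger_gap: 0.326
finger_force: 41.0
```

Request:
{"fn": "drive_tool", "kwargs": {"moves": [[0,0,0,0,-1],[0,0,0,0,-1],[0,0,0,0,-1],[0,0,0,0,-1],[0,0,0,0,-1],[0,0,0,0,-1],[0,0,0,0,-1],[0,0,0,0,-1]]}}

```text
clock: 8.9
ee_pos: [0.527, 0.1052, 0.2129]
ee_rot: [-0.888, 3.014, -0.0]
force: [0.6, -0.8, -1.5]
finger_gap: 0.325
finger_force: 41.0
```

```bash
python3 plan.py .390 .350 .214 123
```

```text
clock 8.9 pos [0.527  0.1052 0.2129] yaw 122.83 tilt 0.0 gap 0.325 F [ 0.6 -0.8 -1.5] D [-0.137   0.2448  0.0011] dyaw 0.17 j [ 0.04  0.25 -0.06  1.26 -0.   -0.53]
[-0.037, 0.583, -0.002, -0.004]
[-0.037, 0.583, -0.002, -0.004]
[-0.037, 0.583, -0.002, -0.004]
[-0.037, 0.583, -0.002, -0.004]
[-0.038, 0.583, -0.002, -0.004]
[-0.038, 0.583, -0.002, -0.004]
[-0.038, 0.583, -0.002, -0.004]
[-0.038, 0.583, -0.002, -0.004]
```

Request:
{"fn": "drive_tool", "kwargs": {"moves": [[-0.03,0.35,0,0,-1],[-0.03,0.6,0,0,-1],[-0.04,0.7,0,0,-1],[-0.04,0.7,0,0,-1],[-0.04,0.7,0,0,-1],[-0.04,0.7,0,0,-1],[-0.04,0.57,0,0,-1],[-0.03,0.34,0,0,-1]]}}

```text
clock: 9.9
ee_pos: [0.3881, 0.3515, 0.213]
ee_rot: [0.891, -3.013, -0.001]
force: [-0.1, 0.3, -0.8]
finger_gap: 0.32
finger_force: 40.9
```

Request:
{"fn": "drive_tool", "kwargs": {"moves": [[0,0,0.2,0,-1],[0,0,0.3,0,-1],[0,0,0.3,0,-1],[0,0,0.3,0,-1],[0,0,0.3,0,-1],[0,0,0.2,0,-1],[0,0,0,0,-1],[0,0,0,0,-1]]}}

```text
clock: 10.9
ee_pos: [0.3903, 0.3497, 0.1173]
ee_rot: [-0.887, 3.013, 0.0]
force: [-0.7, -0.8, -1.6]
finger_gap: 0.321
finger_force: 40.8
```

```bash
python3 plan.py .390 .350 .0905 123 1
```

```text
clock 10.9 pos [0.3903 0.3497 0.1173] yaw 122.82 tilt 0.04 gap 0.321 F [-0.7 -0.8 -1.6] D [-0.0003  0.0003 -0.0268] dyaw 0.18 j [ 0.57  0.28 -0.27  1.02 -0.   -0.  ]
[0.001, 0.007, 0.447, -0.031]
```

Request:
{"fn": "drive_tool", "kwargs": {"moves": [[0,0,0.12,0,-1],[0,0,0.12,0,-1],[0,0,0.1,0,-1],[0,0,0.05,0,-1],[0,0,0.03,0,-1],[0,0,0.02,0,-1],[0,0,0,0,-1],[0,0,0,0,-1]]}}

```text
clock: 11.9
ee_pos: [0.3901, 0.3497, 0.0906]
ee_rot: [-0.888, 3.013, 0.0]
force: [0.5, -0.6, -1.8]
finger_gap: 0.321
finger_force: 40.8
```

Request:
{"fn": "drive_tool", "kwargs": {"moves": [[0,0,0.01,0,-1],[0,0,0.01,0,-1],[0,0,0.005,0,-1],[0,0,0,0,-1],[0,0,0,0,-1],[0,0,0,0,-1],[0,0,0,0,-1],[0,0,0,0,-1]]}}

```text
clock: 12.9
ee_pos: [0.3902, 0.3497, 0.0897]
ee_rot: [-0.887, 3.013, 0.0]
force: [-0.2, -1.3, 7.0]
finger_gap: 0.321
finger_force: 41.9
```

Contact with the dock floor. Releasing and rising.

Request:
{"fn": "drive_tool", "kwargs": {"moves": [[0,0,-0.01,0,-1],[0,0,0,0,0.2],[0,0,0,0,0.5],[0,0,0,0,1],[0,0,0,0,1],[0,0,0,0,1],[0,0,-0.1,0,1],[0,0,-0.2,0,1]]}}

```text
clock: 13.9
ee_pos: [0.3899, 0.3495, 0.108]
ee_rot: [0.887, -3.013, 0.0]
force: [-0.4, -0.2, 1.2]
finger_gap: 1.005
finger_force: 0.0
```

Request:
{"fn": "drive_tool", "kwargs": {"moves": [[0,0,-0.4,0,1],[0,0,-0.5,0,1],[0,0,-0.5,0,1],[0,0,-0.4,0,1],[0,0,-0.2,0,1],[0,0,0,0,1],[0,0,0,0,1],[0,0,0,0,1]]}}

```text
clock: 14.9
ee_pos: [0.3898, 0.3494, 0.2267]
ee_rot: [0.887, -3.012, 0.001]
force: [-0.7, -0.6, 0.5]
finger_gap: 1.001
finger_force: 0.0
```

```bash
python3 plan.py .501 -.0445 .19 169 8;python3 - <<'E'
from h import *
a=[]
D={}
for n,x0,y0 in(('top',110,180),('side',140,80)):
    im,D[n]=cams.read_camera(n); a.append(cv2.resize(im[y0:y0+110,x0:x0+110,::-1],(400,400),interpolation=cv2.INTER_CUBIC))
cv2.imwrite('pics/docked.png',np.hstack(a))
def info(name,C,roi,lo,hi):
    M=(abs(C[...,0]-roi[0])<roi[2])&(abs(C[...,1]-roi[1])<roi[2])&(C[...,2]>lo)&(C[...,2]<hi)
    Q=C[M]; print(name,M.sum(),cv2.minAreaRect(Q[:,:2].astype(np.float32)*1000) if len(Q) else 0)
for n in D:
    C=cloud(n,D[n])
    info(n+' griptop',C,(.39,.35,.05),.122,.135)
    info(n+' head',C,(.39,.35,.06),.034,.050)
    info(n+' knobtop',C,(.501,-.0445,.04),.101,.112)
E
```

```text
clock 14.9 pos [0.3898 0.3494 0.2267] yaw 122.82 tilt 0.09 gap 1.001 F [-0.7 -0.6  0.5] D [ 0.1112 -0.3939 -0.0367] dyaw 46.18 j [ 0.57  0.22 -0.06  1.29 -0.   -0.  ]
[0.25, -0.815, 0.076, -0.962]
[0.331, -0.786, 0.076, -0.962]
[0.408, -0.749, 0.076, -0.962]
[0.481, -0.704, 0.076, -0.962]
[0.55, -0.652, 0.076, -0.962]
[0.613, -0.593, 0.076, -0.962]
[0.669, -0.529, 0.076, -0.962]
[0.719, -0.459, 0.076, -0.962]
top griptop 138 ((390.1202087402344, 351.2891845703125), (36.132118225097656, 28.730777740478516), 33.851097106933594)
top head 124 ((389.8976745605469, 350.9078674316406), (53.563655853271484, 45.83656692504883), 32.42718505859375)
top knobtop 78 ((500.3209228515625, -43.456600189208984), (25.64543342590332, 26.40559196472168), 86.38047790527344)
side griptop 46 ((388.7859191894531, 346.1916809082031), (34.21615982055664, 34.22854232788086), 57.33336639404297)
side head 87 ((391.1357727050781, 346.948486328125), (54.20934295654297, 47.848121643066406), 33.084495544433594)
side knobtop 57 ((504.5884094238281, -46.656803131103516), (27.996519088745117, 25.879480361938477), 37.066280364990234)
```

View pics/docked.png

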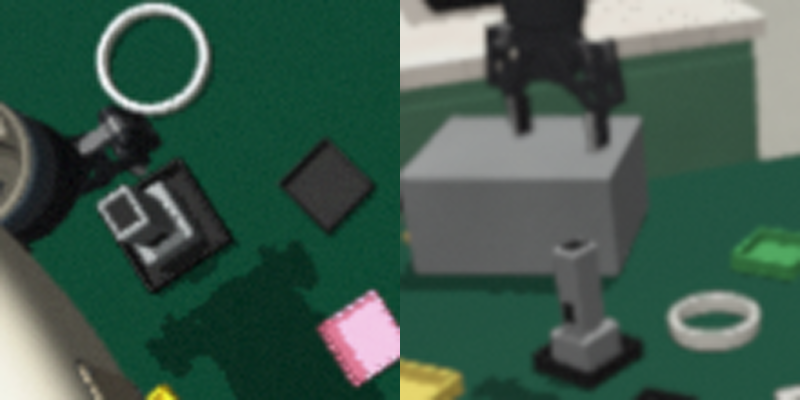

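The scanner is back upright in its dock (right panel, (580,300)) and free of the gripper. Moving to the knob.

Request:
{"fn": "drive_tool", "kwargs": {"moves": [[0.25,-0.82,0.08,-0.96,1],[0.33,-0.79,0.08,-0.96,1],[0.41,-0.75,0.08,-0.96,1],[0.48,-0.7,0.08,-0.96,1],[0.55,-0.65,0.08,-0.96,1],[0.61,-0.59,0.07,-0.96,1],[0.67,-0.53,0.07,-0.96,1],[0.72,-0.46,0.07,-0.96,1]]}}

```text
clock: 16.0
ee_pos: [0.5013, -0.0463, 0.1907]
ee_rot: [2.0, -2.423, -0.0]
force: [0.2, 1.2, -0.1]
finger_gap: 0.999
finger_force: 0.0
```

```bash
python3 plan.py .501 -.0445 .15 169 1
```

```text
clock 16.0 pos [ 0.5013 -0.0463  0.1907] yaw 169.09 tilt 0.01 gap 0.999 F [ 0.2  1.2 -0.1] D [-0.0003  0.0018 -0.0407] dyaw -0.09 j [-0.26  0.2  -0.18  1.19  0.   -1.64]
[-0.028, 0.01, 0.678, 0.015]
```

Request:
{"fn": "drive_tool", "kwargs": {"moves": [[-0.03,0.01,0.25,0.01,1],[0,0,0.35,0,1],[0,0,0.35,0,1],[0,0,0.35,0,1],[0,0,0.25,0,1],[0,0,0.17,0,1],[0,0,0,0,1],[0,0,0,0,1]]}}

```text
clock: 17.0
ee_pos: [0.5011, -0.0425, 0.0882]
ee_rot: [-1.995, 2.426, -0.001]
force: [0.4, 0.0, 0.0]
finger_gap: 1.002
finger_force: 0.0
```

```bash
python3 plan.py .501 -.0445 .087 169 1;python3 - <<'E'
from h import *
a=[]
for n,x0,y0 in(('top',230,145),('side',210,150)):
    im,d=cams.read_camera(n); a.append(cv2.resize(im[y0:y0+100,x0:x0+100,::-1],(400,400),interpolation=cv2.INTER_CUBIC))
cv2.imwrite('pics/knob.png',np.hstack(a))
E
```

```text
clock 17.0 pos [ 0.5011 -0.0425  0.0882] yaw 168.85 tilt 0.03 gap 1.002 F [0.4 0.  0. ] D [-0.0001 -0.002  -0.0012] dyaw 0.15 j [-0.25  0.27 -0.36  0.93  0.   -1.63]
[0.033, -0.005, 0.02, -0.025]
```

View pics/knob.png

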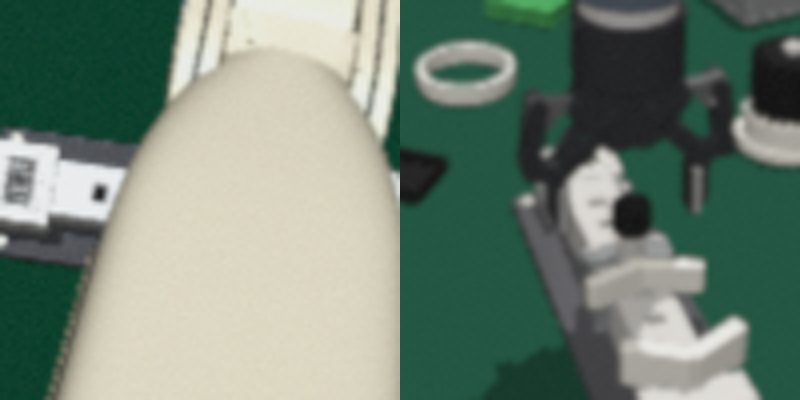

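The fingers, at (555,190) and (697,190) in the right panel, straddle the knob at (632,215), with the tips about level with it. Closing.

Request:
{"fn": "drive_tool", "kwargs": {"moves": [[0.03,0,0.01,0,1],[0,0,0,0,-1],[0,0,0,0,-1],[0,0,0,0,-1],[0,0,0,0,-1],[0,0,0,0,-1],[0,0,0,0,-1],[0,0,0,0,-1]], "squeeze": 60}}

```text
clock: 18.1
ee_pos: [0.5027, -0.0449, 0.088]
ee_rot: [-1.993, 2.425, -0.005]
force: [7.2, -1.5, 0.4]
finger_gap: 0.304
finger_force: 59.7
```

Request:
{"fn": "drive_tool", "kwargs": {"moves": [[0,0,0,0,-1],[0,0,0,0,-1],[0,0,-0.04,0,-1],[0,0,-0.04,0,-1],[0,0,-0.04,0,-1],[0,0,-0.04,0,-1],[0,0,0,0,-1],[0,0,0,0,-1]]}}

```text
clock: 19.1
ee_pos: [0.5027, -0.0449, 0.0969]
ee_rot: [-1.993, 2.425, -0.005]
force: [10.5, -0.5, -8.7]
finger_gap: 0.303
finger_force: 59.5
```

```bash
python3 plan.py .501 -.0445 .087 169 1
```

```text
clock 19.1 pos [ 0.5027 -0.0449  0.0969] yaw 168.84 tilt 0.22 gap 0.303 F [10.5 -0.5 -8.7] D [-0.0017  0.0004 -0.0099] dyaw 0.16 j [-0.26  0.27 -0.35  0.95  0.   -1.63]
[-0.002, 0.028, 0.164, -0.026]
```

Request:
{"fn": "drive_tool", "kwargs": {"moves": [[0,-0.015,0,0,-1],[0,-0.015,0,0,-1],[0,0,-0.02,0,-1],[0,0,-0.02,0,-1],[0,0,-0.015,0,-1],[0,0,0,0,-1],[0,0,0,0,-1],[0,0,0,0,-1]]}}

```text
clock: 20.1
ee_pos: [0.5028, -0.0449, 0.0996]
ee_rot: [-1.995, 2.427, -0.001]
force: [6.3, -1.2, -9.4]
finger_gap: 0.305
finger_force: 59.5
```

```bash
python3 plan.py .501 -.0445 .087 169 1
```

```text
clock 20.1 pos [ 0.5028 -0.0449  0.0996] yaw 168.84 tilt 0.03 gap 0.305 F [ 6.3 -1.2 -9.4] D [-0.0018  0.0004 -0.0126] dyaw 0.16 j [-0.26  0.27 -0.34  0.96  0.   -1.63]
[-0.001, 0.032, 0.21, -0.026]
```

Request:
{"fn": "drive_tool", "kwargs": {"moves": [[0,-0.02,-0.01,0,-1],[0,0,0,0,-1],[-0.05,0,0,0,-1],[-0.1,0,0,0,-1],[-0.1,0,0,0,-1],[-0.1,0,0,0,-1],[-0.05,0,0,0,-1],[0,0,0,0,-1]]}}

```text
clock: 21.1
ee_pos: [0.5078, -0.0207, 0.1006]
ee_rot: [-1.996, 2.426, 0.002]
force: [-2.8, 2.1, -10.3]
finger_gap: 0.304
finger_force: 59.7
```

```bash
python3 plan.py .5085 -.0154 .087 169 1
```

```text
clock 21.1 pos [ 0.5078 -0.0207  0.1006] yaw 168.89 tilt 0.08 gap 0.304 F [ -2.8   2.1 -10.3] D [ 0.0007  0.0053 -0.0136] dyaw 0.11 j [-0.21  0.27 -0.33  0.97  0.   -1.58]
[-0.088, 0.005, 0.226, -0.018]
```

Request:
{"fn": "drive_tool", "kwargs": {"moves": [[-0.05,0,0,0,-1],[-0.04,0,0,0,-1],[0,0,0,0,-1],[0,0,0.03,0,-1],[0,0,0.05,0,-1],[0,0,0.05,0,-1],[0,0,0.05,0,-1],[0,0,0.045,0,-1]]}}

```text
clock: 22.1
ee_pos: [0.5091, -0.016, 0.0878]
ee_rot: [-1.995, 2.426, 0.0]
force: [-13.2, 1.6, 24.7]
finger_gap: 0.302
finger_force: 63.2
```

```bash
python3 plan.py .5085 -.0154 .087 169 1
```

```text
clock 22.1 pos [ 0.5091 -0.016   0.0878] yaw 168.86 tilt 0.04 gap 0.302 F [-13.2   1.6  24.7] D [-0.0006  0.0006 -0.0008] dyaw 0.14 j [-0.2   0.28 -0.35  0.94  0.   -1.57]
[-0.007, 0.012, 0.014, -0.024]
```

The pin is back at its home height and bottomed out (+24.7 N), after a slide of 29.6 mm. Relieving the extra push and the side load while keeping the grip.

Request:
{"fn": "drive_tool", "kwargs": {"moves": [[0,0.015,-0.01,0,-1],[0,0.015,-0.008,0,-1],[0,0,0,0,-1],[0,0,0,0,-1],[0,0,0,0,-1],[0,0,0,0,-1],[0,0,0,0,-1],[0,0,0,0,-1]]}}

```text
clock: 23.1
ee_pos: [0.5084, -0.0159, 0.0886]
ee_rot: [-1.994, 2.426, -0.002]
force: [5.4, 0.5, -6.7]
finger_gap: 0.302
finger_force: 60.1
```

```bash
python3 plan.py .5085 -.0154 .087 169 1; python3 - <<'E'
from h import *
a=[]
for n,x0,y0 in(('top',230,145),('side',210,150)):
    im,d=cams.read_camera(n); a.append(cv2.resize(im[y0:y0+100,x0:x0+100,::-1],(400,400),interpolation=cv2.INTER_CUBIC))
cv2.imwrite('pics/end.png',np.hstack(a))
E
```

```text
clock 23.1 pos [ 0.5084 -0.0159  0.0886] yaw 168.85 tilt 0.12 gap 0.302 F [ 5.4  0.5 -6.7] D [ 0.0001  0.0005 -0.0016] dyaw 0.15 j [-0.2   0.28 -0.35  0.94  0.   -1.57]
[-0.009, -0.0, 0.026, -0.026]
```

View pics/end.png

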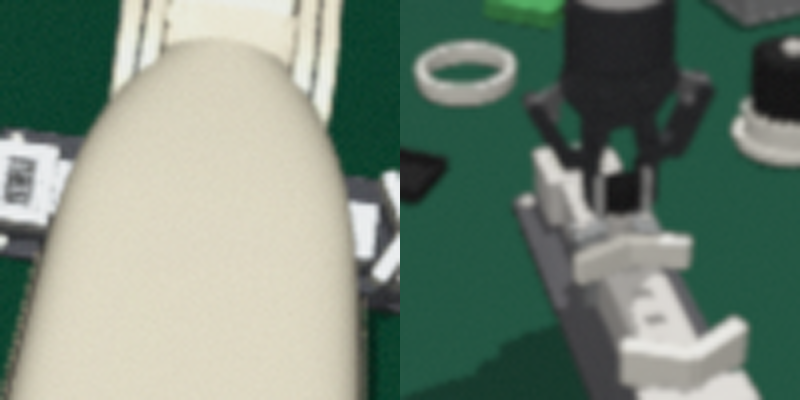

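The knob (622,190) is gripped and the section sits one hole nearer the label, but the push came off slightly too far (-6.7 N, pin lifted about 0.5 mm). Pushing lightly back down.

Request:
{"fn": "drive_tool", "kwargs": {"moves": [[0,-0.008,0.006,0,-1],[0,0,0.006,0,-1],[0,0,0,0,-1],[0,0,0,0,-1],[0,0,0,0,-1],[0,0,0,0,-1],[0,0,0,0,-1],[0,0,0,0,-1]]}}

```text
clock: 24.2
ee_pos: [0.5084, -0.016, 0.088]
ee_rot: [-1.994, 2.426, -0.002]
force: [5.4, 1.2, 2.1]
finger_gap: 0.303
finger_force: 60.9
```

Request:
{"fn": "drive_tool", "kwargs": {"moves": [[0,0,0.006,0,-1],[0,0,0,0,-1],[0,0,0,0,-1],[0,0,0,0,-1],[0,0,0,0,-1],[0,0,0,0,-1],[0,0,0,0,-1],[0,0,0,0,-1]]}}

```text
clock: 25.2
ee_pos: [0.5084, -0.016, 0.0879]
ee_rot: [-1.994, 2.426, -0.002]
force: [4.0, 0.5, 5.7]
finger_gap: 0.306
finger_force: 61.5
```

```bash
python3 - <<'E'
from h import *
s=telemetry.observe(); print(s['ee_pos'],s['force'])
if s['force'][2]>1 and s['ee_pos'][2]<.0883: print(r.hand_in())
E
```

```text
[ 0.50841679 -0.01603331  0.08794387] [4.00848407 0.51037497 5.68726251]
the job is handed in; nothing more can be done
None
```

I handed the job in at about 25 s: I held the scanner over the label for about 3 s and stood it back upright in its dock, then slid the section one hole (about 29.6 mm by the arm's position) towards the label; the pin is home and the knob still gripped.

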